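# Book out a printer drive gear and hold it home in its coupling

## Task

Book out the new drive gear: with it still in its holder, squeeze the trigger of the scanner that faces it well in and let it spring back. Then lift the white gear out by its tab, turn it until its stem's splines mesh with the drive unit's coupling, slide it fully home against the sprung pin until the wheel sits on the rim, and finish while still holding the gear and pressing it home; leave the other things where they are.

Things in the scene. Friction and masses are not known exactly. Their poses are not given: they have to be found in the camera images.
- scanner: Hand scanner clamped upside down in a heavy fixed stand (base disc diameter 110). Origin: centre of the stand's underside, on the table; z up; the nose points along the body's -x. Head box from x -78 to +28, y +-33, z 40 to 90. Above it the fixed black pistol grip: x -5 to +25, 34 wide in y, top at z 165. The trigger is on the grip's nose (-x) side.
- trigger_pad (a point): Where to press the scanner's grey trigger: on its outer (nose-side) face, centred, 140 above the table and 30 to the nose side of the scanner's origin at rest (axes as the trigger, which moves with it). The trigger is a blade 10 thick, 22 wide, its free end 146 above the table; pressed, the pad moves 11 towards the grip.
- grip_back (a point): Centre of the back face of the fixed grip (x +25 of the scanner), 140 above the table. Grip and trigger together measure 55 here at rest, 44 squeezed; fingers come from above, one on this face and one on the trigger pad.
- trigger (a joint): Trigger angle, rad: 0 at rest (out), 0.24 fully squeezed. Hinged at the bottom, 92 above the table; its spring needs 2 N at the pad to start and about 6 N to squeeze fully, and returns it when let go.
- holder: Fixed black ring holder on an 85 x 85 foot, 165 to 175 in front of the scanner's nose side (measured from the scanner's origin). Ring outside diameter 48, inside 32, top at z 30. Origin: centre of its underside, on the table. The gear stands in it at the start.
- gear: White plastic drive gear, 60 to 110 g, standing stem down in the holder. Origin: centre of the underside of the toothed wheel; z up along the stem axis. Wheel diameter 68 (teeth included), from z 0 to 10. A finger tab stands on top, a splined stem hangs below.
- tab_top (a point): Centre of the top of the gear's finger tab, 45 above the gear's origin; axes as the gear. The tab is 44 long in the gear's x, 14 thick in y and stands 35 above the wheel (z 10 to 45): pinch it across its thickness (y).
- stem_tip (a point): Centre of the stem's lower end, 24 below the gear's origin; axes as the gear. The stem is a cross: four ribs along +-x and +-y of the gear, reaching 11 from the axis, each 6 thick; the last 3 at the tip are 4.5 thick and reach 9.75. It fits the coupling in any of four quarter turns.
- unit: Fixed grey printer drive unit on a steel plate 170 x 140; box 115 x 110, top at z 50; a dark motor can (diameter 48, top 78 with its cap) stands 82 along the unit's +x. Origin: underside, on the table, below the coupling's axis. The aluminium coupling (round, diameter 52) stands upright on it.
- mouth (a point): Centre of the coupling's mouth, 80 above the table; z up, x and y along the two cross slots (they turn with the coupling). Slots 8.5 wide, reaching 12.5 from the axis, 30 deep. The coupling turns stiffly about its axis (about 0.2 N m). The gear is home when its wheel underside sits on this rim, its stem 24 deep.
- pin (a joint): Travel of the sprung ejector pin inside the coupling, m: 0 at rest with its top 10 below the mouth, 0.014 when the gear is home. It pushes back with 3 N at first touch and 9 N at home, and lifts the gear again if the pressing stops.
- old_gear: Small black gear without a tab, diameter 54, 19 high, flat on the table; bystander, origin under its centre (mm).
- screwdriver: Screwdriver lying down, 170 long; bystander, origin under its middle (mm).
- mug: White mug, diameter 76, 90 high; bystander, origin under its centre (mm).
- tape: Roll of white tape, diameter 90, 24 high, lying flat; bystander, origin under its centre (mm).
- mouse: Black computer mouse, 100 x 60 x 31; bystander, origin under its centre (mm).
- dish: Shallow steel dish, diameter 90, 28 high; bystander, origin under its centre (mm).
- duster: White spray can, diameter 56, 170 high, standing; bystander, origin under its centre (mm).
There are look-alikes about, which are no part of the job. Leave any pink or red look-alike of the unit alone. Several things have the shape of the gear; the one meant has the colours described above.

How it is judged:
By the outcome, as a careful person would: the job done as asked, in the order asked, and still so for the second after the job is handed in, while the arm keeps its last pose, push and grip.
It also fails if it takes over 51 s, if anything falls off the work surface, if the arm or the gripper's body presses on something with over 40 N, if the wrist force passes 120 N, or if a joint passes its speed limit or range.

## Robot

A 6-joint arm with a two-finger parallel gripper is mounted at the origin on the work surface. World frame = base frame: x ahead of the robot, y to its left, z up, the work surface at z = 0. Lengths are in mm, angles in rad, forces in N, time in s.
With the tool pointing down it reaches from about 350 to 875 mm from the base axis. Payload 4.2 kg.
Tool frame: the origin (TCP) lies at the very end of the fingers, on their centre line; the grasp point (between the pads) lies 19 mm behind it; z points along the fingers, y is the line along which they close (so a half turn about z gives the same grasp; the last joint's range is limited). The gripper opens to 85 mm and grips with 20 to 120 N. Pads are 22 mm wide; open, the fingers measure 114 mm over their backs; the gripper's body (76 mm by 85 mm) begins 54 mm behind the grasp point. The pads swing forward as they close: fully open they stand 13 mm farther back than shut.
Start: joints at [0.259, 0.385, 0.008, 0, -1.194, -0.259], TCP at [624.979, 0.025, 231.312] pointing down, gripper open.
Joint ranges: [-3.14, 3.14], [-1.21, 2.06], [-1.07, 1.41], [-3.16, 2.05], [-2.99, -0.16], [-3.1, 3.1]. Speed limits (rad/s): [2.79, 2.79, 3.14, 3.14, 3.14, 3.14].

## Interface

Orientations are given as a unit quaternion [x, y, z, w].
In Python, from bench import arm, optics gives the robot as it stands. The module is installed in compiled form; this text tells all that it offers.
- The arm moves only by the tool step_arm, never from a script. Its argument "motion" is a list of rows, each an object with "dr": the turn, a rotation vector about the tool's x, y, z in units of 8 degrees (1.0 is 8 degrees), a list of three; "slide": the shift along the tool's x, y, z in mm, a list of three; "jaw": the finger opening in mm, from 0 to 85.4. A call has exactly 8 rows; each row is the pose to reach, as a shift and turn from the pose commanded when the call began, along the tool's axes at that moment; what a row does not reach only later rows make up. A row lasts 1/8 s, in which the tool goes at most 62.5 mm and 10.7 degrees, less where a joint would pass 70% of its speed; a pose out of reach is approached as far as the arm can. A call with a gripper value outside its range is refused whole. The fingers move at their own pace and stop on an object; the grip force is fixed at half the most. Time passes only in rows, so rows that repeat a pose let the fingers close, or fill a call up. It gives the time, the measured TCP pose, the force, the opening and the grip force at its end, in the units of the state.
- arm.read_state(): the state, without advancing time (a new reading comes with each control period).
- optics.get_image(name): name is "scene" or "side" or "wrist"; returns the picture (400x640x3 uint8, blue, green, red); there is no depth.
- optics.camera_info(name): a dict with "camera_matrix" (3x3 intrinsics, pixels), "view" (4x4, takes a point from world to camera coordinates); the wrist camera has in their place "T_tool_cam" (4x4, takes a point from camera to tool coordinates, whose origin is the TCP and whose axes are the flange's). Camera axes: x right, y up, looking along -z (the intrinsics and any distortion apply to the point x, -y, -z); pixel columns grow to the right and rows downward; lengths in mm; the calibration is good to about 2 mm. A picture is of the moment at which its call begins: read the wrist's pose just before it. camera_info takes no time and is no camera call.
- arm.job_done(): hands the job in; it is judged then, once.
The state is a dict: "clock": time; "joints": joint angles; "joint_vel": joint speeds; "joint_efforts": joint torques, N m; "position": TCP position; "ee_rot": TCP orientation; "contact_force": force on the tool from outside, world axes, zero at the start; "wrist_torque": the same for the moment, N m; "gripper_width": finger opening in mm; "grasp_force": force on a finger pad.
Only numpy, scipy, OpenCV 4.12 (cv2) and the standard library are available. Lean on these libraries where they do the work, as an engineer would, in place of code of your own. Each camera call takes 0.05 s, during which the arm holds its last target. There are 200 camera calls.

## Working session

There is one attempt and no reset: what is moved stays moved. The work goes in short steps, Python scripts to look and compute and a tool call to move; the robot and the scene stay as the last step left them, time stands still between calls to the robot, and variables do not carry over. Pictures are saved under pics/ and viewed, at most 10 in all, crops included, and the job is handed in when it is done.

Besides the shell and the picture viewer there is one more tool, called as a command line: name --argument value ..., lists and objects as JSON in quotes. step_arm: Moves the arm, as the interface text tells. Its arguments: {"type":"object","properties":{"motion":{"type":"array","items":{"type":"object","properties":{"dr":{"type":"array","items":{"type":"number"}},"slide":{"type":"array","items":{"type":"number"}},"jaw":{"type":"number"}}}}},"required":["motion"]}

```bash
mkdir -p pics; cat > h.py <<'E'
import numpy as np, cv2
from bench import arm, optics
from scipy.spatial.transform import Rotation as R
def cam(name,st=None):
    c=optics.camera_info(name); K=np.array(c['camera_matrix'])
    if name=='wrist':
        st=st or arm.read_state(); T=np.eye(4); T[:3,:3]=R.from_quat(st['ee_rot']).as_matrix(); T[:3,3]=st['position']
        V=np.linalg.inv(T@np.array(c['T_tool_cam']))
    else: V=np.array(c['view'])
    d=c.get('distortion',c.get('dist_coeffs'))
    return K,V,None if d is None else np.array(d,float)
def plane(C,uv,z):
    K,V,d=C; uv=np.array(uv,float).reshape(-1,1,2)
    n=cv2.undistortPoints(uv,K,d).reshape(-1,2)
    r=np.c_[n[:,0],-n[:,1],-np.ones(len(n))]@V[:3,:3]
    o=-V[:3,:3].T@V[:3,3]
    return o+r*((z-o[2])/r[:,2])[:,None]
def proj(C,P):
    K,V,d=C; P=np.atleast_2d(P); q=P@V[:3,:3].T+V[:3,3]; q=q*[1,-1,-1]
    return cv2.projectPoints(q.reshape(-1,1,3),np.zeros(3),np.zeros(3),K,d)[0].reshape(-1,2)
E
python3 - <<'E'
from h import *
s=arm.read_state(); print(s)
for n in('scene','side','wrist'):
    print(n,optics.camera_info(n)); cv2.imwrite(f'pics/{n}0.png',optics.get_image(n))
E
```

```text
{'clock': 0.0, 'joints': array([ 2.58587807e-01,  3.85555592e-01,  6.61042728e-03, -5.20553955e-04,
       -1.19399705e+00, -2.58587874e-01]), 'joint_vel': array([-0.00121118, -0.00140152, -0.00106768,  0.00156273, -0.00112379,
       -0.00015564]), 'joint_efforts': array([-9.55001960e-04, -3.92286408e+01,  1.88399577e+01,  4.18616563e+00,
       -4.72148502e-03,  8.27910434e-07]), 'position': array([6.24406544e+02, 1.50943801e-02, 2.30212944e+02]), 'ee_rot': array([-0.70703842,  0.70717428,  0.00074857, -0.00080584]), 'contact_force': array([-0.25521365, -0.66908652,  0.97656348]), 'wrist_torque': array([ 0.00015415, -0.03136906,  0.08956538]), 'grasp_force': 0.0, 'gripper_width': 85.7516026039767}
scene {'camera_matrix': array([[439.32128847,   0.        , 328.5069349 ],
       [  0.        , 439.32128847, 203.22118433],
       [  0.        ,   0.        ,   1.        ]]), 'view': array([[ 2.87015548e-01,  9.57900276e-01,  7.00965986e-03,
        -2.21247588e+02],
       [-7.84399124e-01,  2.30816527e-01,  5.75709776e-01,
         3.44049864e+02],
       [ 5.49854608e-01, -1.707360
[... 500 characters left out ...]
 [-2.49000762e-01, -6.73884201e-01,  6.95613905e-01,
        -1.21142129e+03],
       [ 0.00000000e+00,  0.00000000e+00,  0.00000000e+00,
         1.00000000e+00]])}
wrist {'camera_matrix': array([[341.75741595,   0.        , 318.44088744],
       [  0.        , 341.75741595, 200.64775607],
       [  0.        ,   0.        ,   1.        ]]), 'T_tool_cam': array([[ 5.40495166e-04,  9.44649724e-01,  3.28080184e-01,
         8.48217640e+01],
       [ 9.99999623e-01, -2.87582179e-04, -8.19404980e-04,
        -8.15674929e-02],
       [-6.79700674e-04,  3.28080503e-01, -9.44649523e-01,
        -1.41920084e+02],
       [ 0.00000000e+00,  0.00000000e+00,  0.00000000e+00,
         1.00000000e+00]])}
```

View pics/scene0.png

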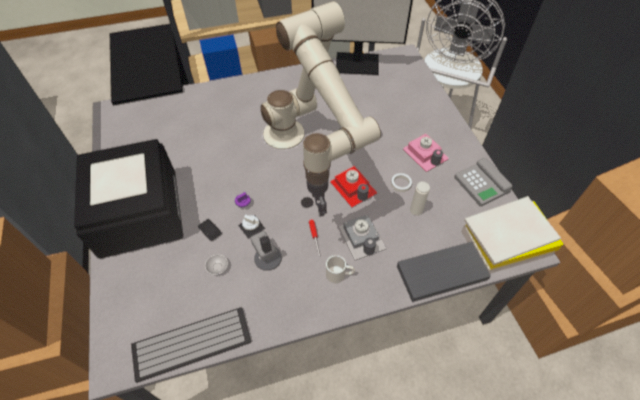

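View pics/side0.png

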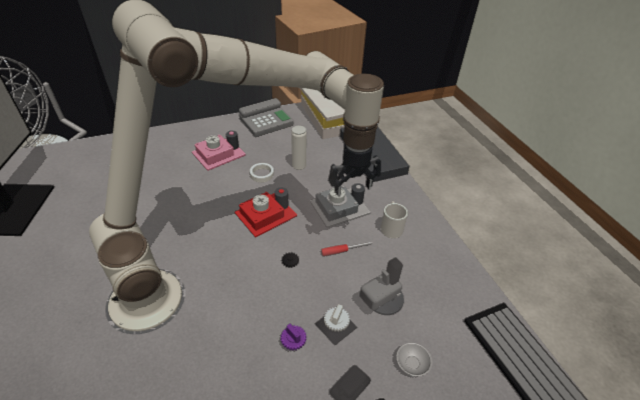

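White gear: scene (251,224), side (337,318). Look-alike: the purple gear at scene (243,200), side (293,337). Unit: the grey one at scene (362,230). Its look-alikes are red (352,185) and pink (425,152). Scanner at scene (266,250). I'll check the gear choice in a crop and take coarse positions.

```bash
python3 - <<'E'
from h import *
a=cv2.imread('pics/scene0.png'); b=cv2.imread('pics/side0.png')
f=lambda i,x,y,w:cv2.resize(i[y-w*3//4//1:y+w*3//4,x-w:x+w],(400,300),interpolation=cv2.INTER_CUBIC)
cv2.imwrite('pics/crop1.png',np.vstack([np.hstack([f(a,255,230,45),f(a,362,235,40)]),np.hstack([f(b,350,310,60),f(b,345,200,48)])]))
S,D=cam('scene'),cam('side')
print('gear',plane(S,[251,220],60),plane(D,[337,317],55))
print('scan grip',plane(S,[265,238],165),plane(D,[395,262],165),'base',plane(S,[268,262],0),plane(D,[384,300],0))
print('mouth',plane(S,[362,226],80),plane(D,[337,196],80)); print('can',plane(S,[370,241],78),plane(D,[358,187],78))
E
```

```text
gear [[ 496.82128148 -248.28326616   60.        ]] [[ 484.56580131 -260.38130537   55.        ]]
scan grip [[ 660.71929429 -212.91675619  165.        ]] [[ 660.3288018  -216.68740123  165.        ]] base [[ 671.67901913 -221.74738373    0.        ]] [[ 649.22908241 -223.0152301     0.        ]]
mouth [[663.71500744 171.19479121  80.        ]] [[646.73417334 152.93019443  80.        ]]
can [[736.84831354 178.98673551  78.        ]] [[733.46250034 174.48938685  78.        ]]
```

View pics/crop1.png

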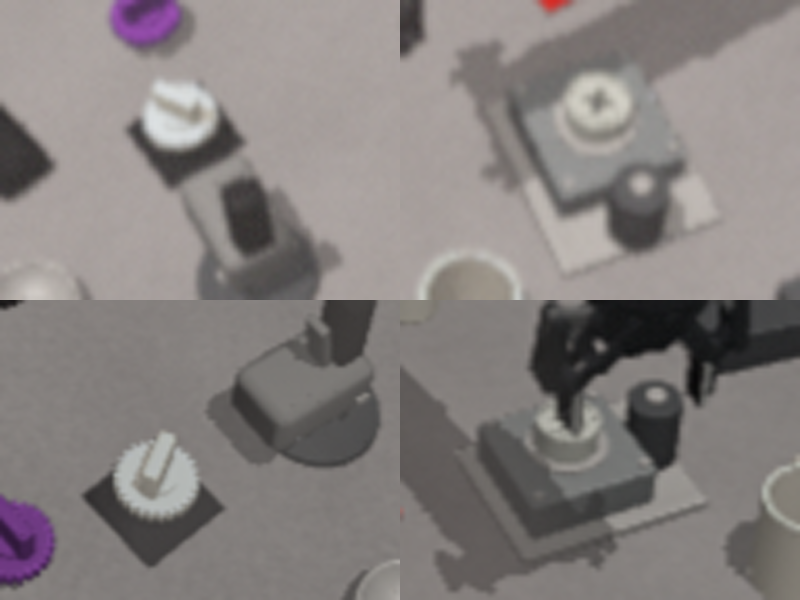

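The crop confirms the choice. The white gear stands in the black foot at scene (251,224), with the scanner nose pointing at it. The purple gear is the decoy. The grey unit has its cross coupling at scene (362,227). I'm moving to look down between gear and scanner.

step_arm --motion '[{"slide": [60,10,-8],"dr": [0,0,0],"jaw": 85},{"slide": [120,22,-20],"dr": [0,0,0],"jaw": 85},{"slide": [180,35,-30],"dr": [0,0,0],"jaw": 85},{"slide": [230,45,-30],"dr": [0,0,0],"jaw": 85},{"slide": [255,50,-30],"dr": [0,0,0],"jaw": 85},{"slide": [255,50,-30],"dr": [0,0,0],"jaw": 85},{"slide": [255,50,-30],"dr": [0,0,0],"jaw": 85},{"slide": [255,50,-30],"dr": [0,0,0],"jaw": 85}]'

```text
clock: 1.15
position: [575.3, -253.9, 261.3]
ee_rot: [0.708, -0.707, -0.0, -0.0]
contact_force: [-0.6, -0.4, 0.6]
gripper_width: 84.7
grasp_force: 0.0
```

```bash
python3 - <<'E'
from h import *
import pickle
s=arm.read_state(); im=optics.get_image('wrist'); cv2.imwrite('pics/w1.png',im); pickle.dump(s,open('w1.pkl','wb'))
print(s['position'],s['ee_rot'],s['joints'])
C=cam('wrist',s); print(proj(C,[[490,-253,75],[655,-220,165],[490,-253,40]]))
E
```

```text
[ 575.29357307 -253.89506628  261.25542312] [ 7.07645523e-01 -7.06567624e-01 -8.65840809e-05 -6.93899203e-06] [-1.58735722e-01  3.73631145e-01  6.64197616e-02 -1.18224291e-04
 -1.26371716e+00  1.60295846e-01]
[[404.4057491  173.79670927]
 [214.92077154 244.50491111]
 [396.72593292 165.61445862]]
```

View pics/w1.png

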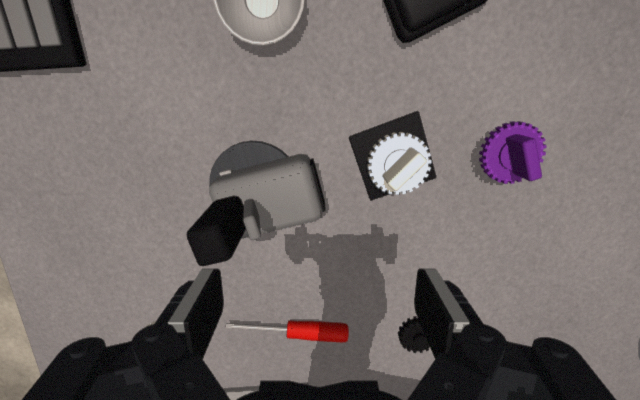

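The wrist view shows the white gear at (400,163), its tab running diagonally at about (405,171), the grip top at (218,232), the trigger at (253,218) and the purple gear at (513,152). Next I'll measure both objects.

```bash
python3 - <<'E'
from h import *
import pickle
im=cv2.imread('pics/w1.png'); C=cam('wrist',pickle.load(open('w1.pkl','rb')))
hsv=cv2.cvtColor(im,cv2.COLOR_BGR2HSV)
m=cv2.inRange(hsv,(0,0,195),(180,70,255)); sub=np.zeros_like(m); sub[120:205,355:445]=m[120:205,355:445]
c=max(cv2.findContours(sub,0,1)[0],key=cv2.contourArea); h=cv2.convexHull(c)
print(cv2.minEnclosingCircle(c),plane(C,cv2.minEnclosingCircle(c)[0],40))
g=cv2.cvtColor(im,cv2.COLOR_BGR2GRAY)
dk=(g<32).astype(np.uint8); s2=np.zeros_like(dk); s2[185:270,180:248]=dk[185:270,180:248]
c2=max(cv2.findContours(s2,0,1)[0],key=cv2.contourArea); print('grip',cv2.boundingRect(c2),cv2.approxPolyDP(c2,2.5,True).reshape(-1,2).tolist())
a=cv2.resize(im[125:203,360:438],(400,400),interpolation=cv2.INTER_CUBIC); b=cv2.resize(cv2.convertScaleAbs(im[190:270,182:262],alpha=1.8),(400,400),interpolation=cv2.INTER_CUBIC)
cv2.imwrite('pics/crop2.png',np.hstack([a,b]))
E
```

```text
((398.93646240234375, 162.75967407226562), 31.708301544189453) [[ 487.8488711  -256.16578288   40.        ]]
grip (188, 197, 57, 68) [[237, 197], [214, 202], [188, 231], [199, 264], [224, 260], [231, 255], [244, 230], [243, 206]]
```

View pics/crop2.png

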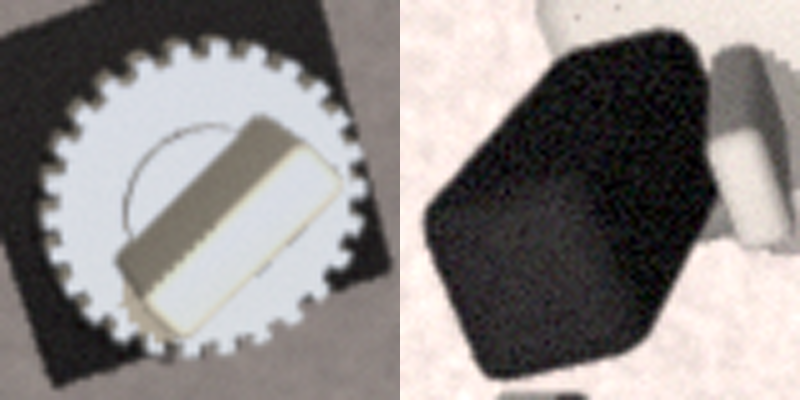

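```bash
python3 - <<'E'
from h import *
import pickle
C=cam('wrist',pickle.load(open('w1.pkl','rb')))
t=np.array([(302,147),(343,187),(186,337),(145,297)])/5.128+[360,125]
P=plane(C,t,75); print(P.round(1).tolist(),P.mean(0)); d=(P[0]+P[1]-P[2]-P[3])/2; print('len',np.hypot(*d[:2]),'ang',np.degrees(np.arctan2(d[1],d[0])))
G=plane(C,np.array([(25,213),(88,380),(240,353),(178,185)])/5.+[182,190],165); print('grip',G.round(1).tolist(),G.mean(0))
T=plane(C,np.array([(312,148),(350,130),(392,235),(355,248)])/5.+[182,190],146); print('trig',T.round(1).tolist(),T.mean(0))
x=plane(C,[[398.9,162.8]],40)
print('dir scan-gear',(T.mean(0)-x), (G.mean(0)-x))
E
```

```text
[[477.6, -273.2, 75.0], [469.1, -265.5, 75.0], [496.7, -235.4, 75.0], [505.3, -243.6, 75.0]] [ 487.18188723 -254.40967136   75.        ]
len 40.655940316309625 ang -132.8658700109452
grip [[675.3, -230.0, 165.0], [668.9, -201.2, 165.0], [644.5, -206.0, 165.0], [651.5, -234.7, 165.0]] [ 660.07303149 -217.97427972  165.        ]
trig [[635.2, -233.0, 146.0], [628.9, -236.1, 146.0], [623.1, -217.5, 146.0], [629.3, -215.1, 146.0]] [ 629.12133514 -225.41916921  146.        ]
dir scan-gear [[141.23648605  30.70200698 106.        ]] [[172.18818241  38.14689647 125.        ]]
```

step_arm --motion '[{"slide": [-18,-38,0],"dr": [0,0,-0.8],"jaw": 85},{"slide": [-35,-76,20],"dr": [0,0,-1.6],"jaw": 85},{"slide": [-35,-76,40],"dr": [0,0,-1.6],"jaw": 85},{"slide": [-35,-76,60],"dr": [0,0,-1.6],"jaw": 85},{"slide": [-35,-76,85],"dr": [0,0,-1.6],"jaw": 85},{"slide": [-35,-76,110],"dr": [0,0,-1.6],"jaw": 85},{"slide": [-35,-76,135],"dr": [0,0,-1.6],"jaw": 85},{"slide": [-35,-76,145],"dr": [0,0,-1.6],"jaw": 85}]'

```text
clock: 2.2
position: [650.4, -219.0, 114.5]
ee_rot: [0.782, -0.623, -0.001, 0.001]
contact_force: [-0.5, -0.0, 0.0]
gripper_width: 85.1
grasp_force: 0.0
```

```bash
python3 - <<'E'
from h import *
s=arm.read_state(); print(s['position'],s['contact_force'])
im=optics.get_image('wrist'); cv2.imwrite('pics/w2.png',im)
E
```

```text
[ 650.37755815 -218.97068226  114.52779921] [-0.54456298 -0.01350981  0.02387975]
```

View pics/w2.png

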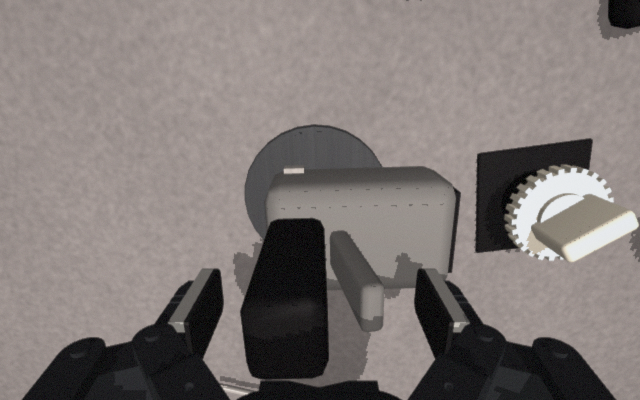

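The grip (245–325, 220–375) and trigger (345–383, 232–330) sit between the two fingers with their edges parallel to the pads. Now I squeeze.

step_arm --motion '[{"slide": [0,0,0],"dr": [0,0,0],"jaw": 60},{"slide": [0,0,0],"dr": [0,0,0],"jaw": 54},{"slide": [0,0,0],"dr": [0,0,0],"jaw": 48},{"slide": [0,0,0],"dr": [0,0,0],"jaw": 44},{"slide": [0,0,0],"dr": [0,0,0],"jaw": 44},{"slide": [0,0,0],"dr": [0,0,0],"jaw": 44},{"slide": [0,0,0],"dr": [0,0,0],"jaw": 44},{"slide": [0,0,0],"dr": [0,0,0],"jaw": 44}]'

```text
clock: 3.25
position: [655.7, -219.3, 119.0]
ee_rot: [0.782, -0.623, 0.005, -0.003]
contact_force: [7.6, 2.9, 0.9]
gripper_width: 44.1
grasp_force: 9.0
```

```bash
python3 - <<'E'
from h import *
s=arm.read_state(); print(s['position'],s['contact_force'],s['gripper_width'],s['grasp_force'])
im=optics.get_image('wrist'); cv2.imwrite('pics/w3.png',im[200:400,160:480])
E
```

```text
[ 655.73587509 -219.31088003  118.99932351] [7.62013898 2.90766847 0.87732462] 44.059296211561644 9.004362436552924
```

View pics/w3.png

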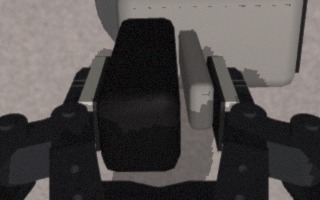

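The trigger is now tight against the grip, with its crop edge at column 180 touching the grip's edge at column 180. The opening reads 44.1 with about 8 N on the trigger side. I'll nudge it once more, then release fully and rise.

step_arm --motion '[{"slide": [0,0,0],"dr": [0,0,0],"jaw": 43},{"slide": [0,0,0],"dr": [0,0,0],"jaw": 43},{"slide": [0,0,0],"dr": [0,0,0],"jaw": 43},{"slide": [0,0,0],"dr": [0,0,0],"jaw": 43},{"slide": [0,0,0],"dr": [0,0,0],"jaw": 60},{"slide": [0,0,0],"dr": [0,0,0],"jaw": 75},{"slide": [0,0,0],"dr": [0,0,0],"jaw": 85},{"slide": [0,0,0],"dr": [0,0,0],"jaw": 85}]'

```text
clock: 4.3
position: [650.8, -220.2, 116.3]
ee_rot: [0.781, -0.624, -0.0, 0.0]
contact_force: [-0.3, -1.1, 0.0]
gripper_width: 84.7
grasp_force: 0.0
```

```bash
python3 - <<'E'
from h import *
s=arm.read_state(); print(s['position'],s['contact_force'],s['gripper_width'],s['grasp_force'])
im=optics.get_image('wrist'); a=cv2.imread('pics/w2.png')
print('trigger diff vs rest',np.abs(im[220:340,320:400].astype(int)-a[220:340,320:400]).mean(), np.abs(im[20:120,20:200].astype(int)-a[20:120,20:200]).mean())
E
```

```text
[ 650.80608251 -220.17579291  116.33794593] [-0.3340648  -1.06598459  0.03478972] 84.742722859059 0.0
trigger diff vs rest 3.3998958333333333 3.192814814814815
```

The trigger sprang back, with the image difference against rest at noise level. Next is the hover above the gear, with the jaws turned across the tab.

step_arm --motion '[{"slide": [0,0,-50],"dr": [0,0,0],"jaw": 85},{"slide": [0,0,-80],"dr": [0,0,0],"jaw": 85},{"slide": [0,40,-90],"dr": [0,0,1.3],"jaw": 85},{"slide": [-1,85,-90],"dr": [0,0,2.6],"jaw": 85},{"slide": [-2,130,-85],"dr": [0,0,3.9],"jaw": 85},{"slide": [-2,167,-60],"dr": [0,0,5.2],"jaw": 85},{"slide": [-2,167,-40],"dr": [0,0,6.5],"jaw": 85},{"slide": [-2,167,-34],"dr": [0,0,6.95],"jaw": 85}]'

```text
clock: 5.35
position: [486.3, -255.1, 149.4]
ee_rot: [-0.399, 0.917, 0.001, -0.001]
contact_force: [0.5, -0.0, -0.3]
gripper_width: 85.4
grasp_force: 0.0
```

step_arm --motion '[{"slide": [0,0,0],"dr": [0,0,0],"jaw": 85},{"slide": [0,0,0],"dr": [0,0,0],"jaw": 85},{"slide": [0,0,0],"dr": [0,0,0],"jaw": 85},{"slide": [0,0,0],"dr": [0,0,0],"jaw": 85},{"slide": [0,0,0],"dr": [0,0,0],"jaw": 85},{"slide": [0,0,0],"dr": [0,0,0],"jaw": 85},{"slide": [0,0,0],"dr": [0,0,0],"jaw": 85},{"slide": [0,0,0],"dr": [0,0,0],"jaw": 85}]'

```text
clock: 6.35
position: [487.7, -255.0, 150.3]
ee_rot: [-0.4, 0.916, 0.0, -0.0]
contact_force: [-0.2, -0.5, 0.6]
gripper_width: 85.0
grasp_force: 0.0
```

```bash
python3 - <<'E'
from h import *
import pickle
s=arm.read_state(); im=optics.get_image('wrist'); cv2.imwrite('pics/w4.png',im); pickle.dump(s,open('w4.pkl','wb'))
print(s['position'],R.from_quat(s['ee_rot']).as_matrix().round(3).tolist(),s['joints'].round(2))
C=cam('wrist',s); print(proj(C,[[487.5,-255.3,40],[487.5,-255.3,75]]))
E
```

```text
[ 487.6733783  -255.01624278  150.29418588] [[-0.679, -0.734, -0.0], [-0.734, 0.679, -0.0], [0.0, 0.0, -1.0]] [-0.19  0.33 -0.29  0.   -0.95 -0.56]
[[318.30657121 196.9473538 ]
 [318.32039846 213.24676448]]
```

View pics/w4.png

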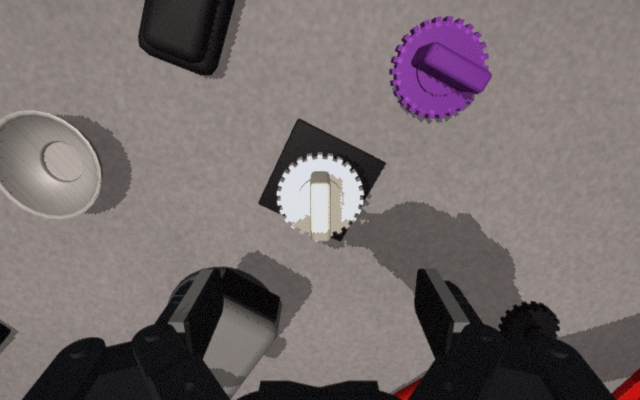

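The gear sits centred at (320,196), and its tab runs vertically along column 320, so the jaws are aligned with about 1 mm of sideways offset. I'm descending to pinch.

step_arm --motion '[{"slide": [0,1,40],"dr": [0,0,0],"jaw": 85},{"slide": [0,1,75],"dr": [0,0,0],"jaw": 85},{"slide": [0,1,95],"dr": [0,0,0],"jaw": 70},{"slide": [0,1,105],"dr": [0,0,0],"jaw": 50},{"slide": [0,1,105],"dr": [0,0,0],"jaw": 30},{"slide": [0,1,105],"dr": [0,0,0],"jaw": 10},{"slide": [0,1,105],"dr": [0,0,0],"jaw": 5},{"slide": [0,1,105],"dr": [0,0,0],"jaw": 5}]'

```text
clock: 7.4
position: [487.8, -254.5, 46.5]
ee_rot: [-0.401, 0.916, -0.001, 0.001]
contact_force: [-0.3, 0.8, 4.4]
gripper_width: 13.1
grasp_force: 60.8
```

step_arm --motion '[{"slide": [0,1,0],"dr": [0,0,0],"jaw": 5},{"slide": [0,0,0],"dr": [0,0,0],"jaw": 5},{"slide": [0,0,0],"dr": [0,0,0],"jaw": 5},{"slide": [0,0,-5],"dr": [0,0,0],"jaw": 5},{"slide": [0,0,-15],"dr": [0,0,0],"jaw": 5},{"slide": [0,0,-40],"dr": [0,0,0],"jaw": 5},{"slide": [0,0,-80],"dr": [0,0,0],"jaw": 5},{"slide": [0,0,-125],"dr": [0,0,0],"jaw": 5}]'

```text
clock: 8.4
position: [486.0, -254.1, 171.0]
ee_rot: [-0.4, 0.916, 0.001, -0.001]
contact_force: [0.4, 0.0, -0.4]
gripper_width: 13.0
grasp_force: 60.1
```

The gear is held at 13 mm opening and 60 N. I'm carrying it high towards the grey unit, to a pose where the wrist camera sees the coupling.

step_arm --motion '[{"slide": [-30,9,-30],"dr": [0,0,0],"jaw": 5},{"slide": [-85,26,-59],"dr": [0,0,0],"jaw": 5},{"slide": [-140,44,-59],"dr": [0,0,0],"jaw": 5},{"slide": [-195,61,-59],"dr": [0,0,0],"jaw": 5},{"slide": [-250,78,-59],"dr": [0,0,0],"jaw": 5},{"slide": [-305,95,-59],"dr": [0,0,0],"jaw": 5},{"slide": [-360,113,-59],"dr": [0,0,0],"jaw": 5},{"slide": [-400,125,-59],"dr": [0,0,0],"jaw": 5}]'

```text
clock: 9.4
position: [667.1, 126.4, 228.9]
ee_rot: [-0.401, 0.916, 0.0, -0.001]
contact_force: [0.6, -0.6, -0.7]
gripper_width: 13.1
grasp_force: 60.1
```

step_arm --motion '[{"slide": [-50,16,0],"dr": [0,0,0],"jaw": 5},{"slide": [-90,28,0],"dr": [0,0,0],"jaw": 5},{"slide": [-105,33,0],"dr": [0,0,0],"jaw": 5},{"slide": [-105,33,0],"dr": [0,0,0],"jaw": 5},{"slide": [-105,33,0],"dr": [0,0,0],"jaw": 5},{"slide": [-105,33,0],"dr": [0,0,0],"jaw": 5},{"slide": [-105,33,0],"dr": [0,0,0],"jaw": 5},{"slide": [-105,33,0],"dr": [0,0,0],"jaw": 5}]'

```text
clock: 10.4
position: [714.1, 223.1, 229.7]
ee_rot: [-0.4, 0.916, 0.0, 0.0]
contact_force: [-0.6, -0.8, 0.3]
gripper_width: 13.0
grasp_force: 60.1
```

```bash
python3 - <<'E'
from h import *
import pickle
s=arm.read_state(); im=optics.get_image('wrist'); cv2.imwrite('pics/w5.png',im); pickle.dump(s,open('w5.pkl','wb'))
print(s['position'],s['gripper_width'],R.from_quat(s['ee_rot']).as_matrix().round(3).tolist(),s['joints'].round(2))
E
```

```text
[714.08039602 223.05808089 229.65476556] 13.02159088483824 [[-0.68, -0.733, 0.0], [-0.733, 0.68, 0.0], [-0.0, -0.0, -1.0]] [ 0.52  0.6   0.37 -0.   -1.34 -1.27]
```

View pics/w5.png

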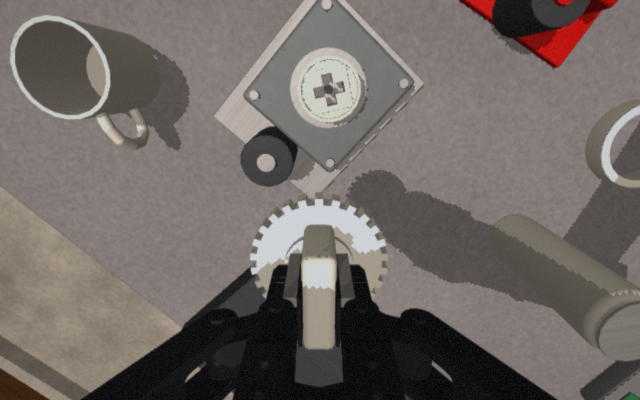

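The coupling's cross mouth is at (330,89) and the held gear's wheel is centred near (319,255). The grey unit's box and motor can (268,160) match the description. Measuring the mouth centre, slot angle and held wheel centre.

```bash
cat > m.py <<'E'
from h import *
def mouth(im,C,c0,r=22,z=80,th=None):
    g=cv2.cvtColor(im,cv2.COLOR_BGR2GRAY)
    yy,xx=np.mgrid[:400,:640]; disc=np.hypot(xx-c0[0],yy-c0[1])<r
    t=th or cv2.threshold(g[disc].reshape(-1,1),0,255,cv2.THRESH_OTSU)[0]
    m=((g<=t)&disc).astype(np.uint8)
    n,l,s,_=cv2.connectedComponentsWithStats(m); k=1+s[1:,4].argmax(); m=(l==k)
    p=np.c_[xx[m],yy[m]]; P=plane(C,p,z)[:,:2]; 
    c=P.mean(0)
    for _ in range(10):
        q=P-c; w=np.hypot(*q.T); a=np.angle((w**4*np.exp(4j*np.arctan2(q[:,1],q[:,0]))).sum())/4
        Rm=np.array([[np.cos(a),np.sin(a)],[-np.sin(a),np.cos(a)]]); u=q@Rm.T
        e=np.array([np.percentile(u[:,0],1)+np.percentile(u[:,0],99),np.percentile(u[:,1],1)+np.percentile(u[:,1],99)])/2
        c=c+e@Rm
    ext=[np.ptp(np.percentile(u[:,i],[1,99])) for i in(0,1)]
    return c,np.degrees(a),ext,t,m
E
python3 - <<'E'
from m import *
import pickle
im=cv2.imread('pics/w5.png'); s=pickle.load(open('w5.pkl','rb')); C=cam('wrist',s)
o=im.copy()
for th in(None,110,140):
    c,a,e,t,m=mouth(im,C,(330,89),th=th); print(c,a,e,t,m.sum())
# rim ellipse
hsv=cv2.cvtColor(im,cv2.COLOR_BGR2HSV)
g=cv2.cvtColor(im,cv2.COLOR_BGR2GRAY); mm=np.zeros_like(g); mm[40:140,280:380]=(g[40:140,280:380]>190)*255
mm=cv2.morphologyEx(mm,cv2.MORPH_CLOSE,np.ones((9,9))); cc=max(cv2.findContours(mm,0,1)[0],key=cv2.contourArea); print(cv2.minEnclosingCircle(cc),plane(C,cv2.minEnclosingCircle(cc)[0],80))
# wheel
mw=np.zeros_like(g); mw[185:300,240:400]=((g>150)&(hsv[...,1]<40))[185:300,240:400]*255
ys=[];
yy,xx=np.where(mw>0); sel=(yy<275)
h=cv2.convexHull(np.c_[xx,yy][sel].astype(np.int32)).reshape(-1,2); h=h[(h[:,1]<255)]
P=plane(C,h,s['position'][2]-5)[:,:2]
A=np.c_[2*P,np.ones(len(P))]; x=np.linalg.lstsq(A,(P**2).sum(1),rcond=None)[0]; print('wheel',x[:2],np.sqrt(x[2]+x[:2]@x[:2]),'rel',x[:2]-s['position'][:2],len(h))
o[m]=(0,0,255)
cv2.imwrite('pics/crop5.png',np.hstack([cv2.resize(im[55:125,295:365],(400,400),interpolation=2),cv2.resize(o[55:125,295:365],(400,400),interpolation=0)]))
E
```

```text
[654.20083376 170.72156497] -29.889929480046714 [np.float64(24.361177570526444), np.float64(24.29813050742909)] 156.0 489
[654.39047131 172.0209884 ] 7.773118663379338 [np.float64(7.0182844677782805), np.float64(10.940819027220785)] 110 90
[654.12518248 170.65034978] -30.19511269179675 [np.float64(23.960263702502807), np.float64(23.71087375624673)] 140 444
((325.8023376464844, 85.31395721435547), 36.55586242675781) [[653.7870873  166.77330166  80.        ]]
wheel [708.00084794 215.47666595] 30.749660842245426 rel [-6.07954808 -7.58141494] 12
```

View pics/crop5.png

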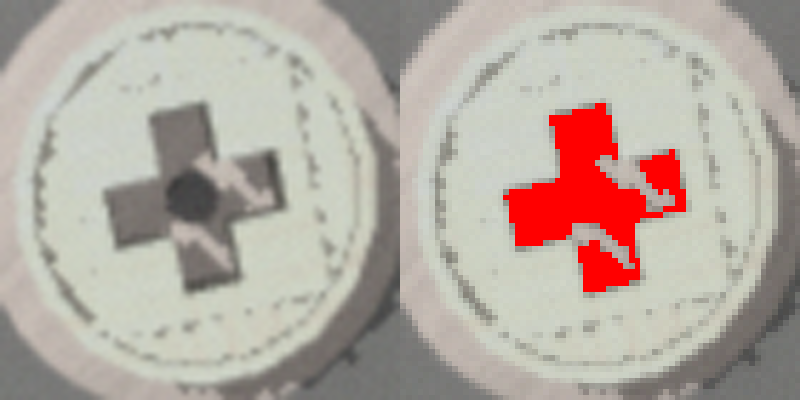

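The mask covers the cross cleanly, with arms at about (603,110) and (510,220) in the right half. That puts the mouth at (654.2,170.7), slots at -30° (mod 90). Now I check the gear's offset in the hand and any camera bias using the earlier views.

```bash
python3 - <<'E'
from m import *
import pickle
from scipy.optimize import least_squares
def wheel(f,box,zoff,th=150):
    im=cv2.imread(f'pics/{f}.png'); s=pickle.load(open(f'{f}.pkl','rb')); C=cam('wrist',s)
    g=cv2.cvtColor(im,cv2.COLOR_BGR2GRAY); hs=cv2.cvtColor(im,cv2.COLOR_BGR2HSV)
    x0,y0,x1,y1=box; m=np.zeros_like(g); m[y0:y1,x0:x1]=((g>th)&(hs[...,1]<40))[y0:y1,x0:x1]*255
    c=max(cv2.findContours(m,0,1)[0],key=cv2.contourArea); h=cv2.convexHull(c).reshape(-1,2).astype(float)
    z=40 if zoff is None else s['position'][2]+zoff
    h=h[(h[:,1]<y1-2)]
    P=plane(C,h,z)[:,:2]
    r=least_squares(lambda q:np.hypot(*(P-q).T)-34,P.mean(0),loss='soft_l1',f_scale=.5)
    M=R.from_quat(s['ee_rot']).as_matrix()
    print(f,'wheel',r.x,'rms',np.sqrt((r.fun**2).mean()),'tool rel',(M[:,:2].T@np.r_[r.x-s['position'][:2],0]).round(2),len(h))
wheel('w1',(355,120,445,205),None,175); wheel('w4',(260,130,380,250),None,175)
for z in(-5,-6.5): wheel('w5',(240,185,400,262),z)
E
```

```text
w1 wheel [ 487.41511659 -254.24188481] rms 0.5707618971855702 tool rel [ 0.21 87.88] 28
w4 wheel [ 487.13994563 -254.1468025 ] rms 1.2604617806122798 tool rel [-0.28  0.98] 30
w5 wheel [713.59979432 222.55411749] rms 0.28050421740963377 tool rel [0.7  0.01] 26
w5 wheel [713.89088095 222.85942216] rms 0.1663644495277327 tool rel [0.27 0.  ] 26
```

The wrist views agree with each other (bias below 0.5 mm) and the gear is centred on the TCP. I'm moving over the mouth with a 12.8° turn, stopping with the tip about 9 mm above it.

step_arm --motion '[{"slide": [30,3,10],"dr": [0,0,-0.8],"jaw": 5},{"slide": [60,6,20],"dr": [0,0,-1.6],"jaw": 5},{"slide": [79,8.4,35],"dr": [0,0,-1.6],"jaw": 5},{"slide": [79,8.4,60],"dr": [0,0,-1.6],"jaw": 5},{"slide": [79,8.4,85],"dr": [0,0,-1.6],"jaw": 5},{"slide": [79,8.4,98],"dr": [0,0,-1.6],"jaw": 5},{"slide": [79,8.4,100],"dr": [0,0,-1.6],"jaw": 5},{"slide": [79,8.4,100],"dr": [0,0,-1.6],"jaw": 5}]'

```text
clock: 11.45
position: [654.9, 171.5, 130.2]
ee_rot: [-0.5, 0.866, -0.0, 0.001]
contact_force: [0.5, -0.2, -0.8]
gripper_width: 13.0
grasp_force: 60.1
```

```bash
python3 - <<'E'
from h import *
s=arm.read_state(); print(s['position'],s['contact_force'],R.from_quat(s['ee_rot']).as_matrix().round(3).tolist(),s['joints'].round(2))
a=optics.get_image('scene');b=optics.get_image('side'); cv2.imwrite('pics/s6.png',a);cv2.imwrite('pics/d6.png',b)
f=lambda i,x,y,w:cv2.resize(i[y-w*3//4:y+w*3//4,x-w:x+w],(400,300),interpolation=2)
cv2.imwrite('pics/crop6.png',np.hstack([f(a,362,225,40),f(b,337,195,40)]))
E
```

```text
[654.94910767 171.50974567 130.17065568] [ 0.49200557 -0.22391828 -0.80189428] [[-0.5, -0.866, 0.002], [-0.866, 0.5, 0.0], [-0.001, -0.001, -1.0]] [ 0.49  0.55  0.01  0.   -1.03 -1.02]
```

View pics/crop6.png

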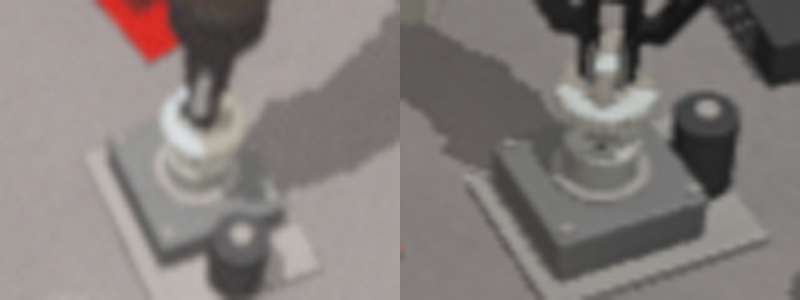

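Both views show the gear centred over the coupling, with the wheel at (200,120) left and (605,95) right and a small gap to the mouth. I'm lowering gently until the tip should be about 7 mm in.

step_arm --motion '[{"slide": [0,0,3],"dr": [0,0,0],"jaw": 5},{"slide": [0,0,6],"dr": [0,0,0],"jaw": 5},{"slide": [0,0,8],"dr": [0,0,0],"jaw": 5},{"slide": [0,0,10],"dr": [0,0,0],"jaw": 5},{"slide": [0,0,12],"dr": [0,0,0],"jaw": 5},{"slide": [0,0,14],"dr": [0,0,0],"jaw": 5},{"slide": [0,0,16],"dr": [0,0,0],"jaw": 5},{"slide": [0,0,16],"dr": [0,0,0],"jaw": 5}]'

```text
clock: 12.55
position: [654.2, 171.2, 113.0]
ee_rot: [-0.5, 0.866, 0.0, -0.0]
contact_force: [-0.5, -0.0, -0.4]
gripper_width: 13.2
grasp_force: 60.1
```

It entered with no contact force. I'm continuing down against the pin.

step_arm --motion '[{"slide": [0,0,3],"dr": [0,0,0],"jaw": 5},{"slide": [0,0,6],"dr": [0,0,0],"jaw": 5},{"slide": [0,0,9],"dr": [0,0,0],"jaw": 5},{"slide": [0,0,12],"dr": [0,0,0],"jaw": 5},{"slide": [0,0,14],"dr": [0,0,0],"jaw": 5},{"slide": [0,0,16],"dr": [0,0,0],"jaw": 5},{"slide": [0,0,17],"dr": [0,0,0],"jaw": 5},{"slide": [0,0,17],"dr": [0,0,0],"jaw": 5}]'

```text
clock: 13.55
position: [654.7, 171.4, 97.7]
ee_rot: [-0.5, 0.866, -0.0, 0.001]
contact_force: [-3.2, 0.0, 7.9]
gripper_width: 13.0
grasp_force: 61.3
```

step_arm --motion '[{"slide": [0,0,1],"dr": [0,0,0],"jaw": 5},{"slide": [0,0,2],"dr": [0,0,0],"jaw": 5},{"slide": [0,0,3],"dr": [0,0,0],"jaw": 5},{"slide": [0,0,4],"dr": [0,0,0],"jaw": 5},{"slide": [0,0,5],"dr": [0,0,0],"jaw": 5},{"slide": [0,0,6],"dr": [0,0,0],"jaw": 5},{"slide": [0,0,6],"dr": [0,0,0],"jaw": 5},{"slide": [0,0,6],"dr": [0,0,0],"jaw": 5}]'

```text
clock: 14.55
position: [654.8, 171.5, 96.3]
ee_rot: [-0.501, 0.866, -0.001, 0.001]
contact_force: [-10.0, 0.5, 23.2]
gripper_width: 12.9
grasp_force: 63.7
```

```bash
python3 - <<'E'
from h import *
s=arm.read_state(); print(s['position'],s['contact_force'],s['wrist_torque'])
a=optics.get_image('scene');b=optics.get_image('side'); cv2.imwrite('pics/s7.png',a);cv2.imwrite('pics/d7.png',b)
f=lambda i,x,y,w:cv2.resize(i[y-w*3//4:y+w*3//4,x-w:x+w],(400,300),interpolation=2)
cv2.imwrite('pics/crop7.png',np.hstack([f(a,362,225,40),f(b,337,195,40)]))
E
```

```text
[654.80421537 171.45144937  96.31062323] [-9.99471858  0.53293168 23.21405012] [-0.03715254  2.96229914 -0.04993028]
```

Force has risen to 23 N at z 96.3, which is the expected home height and well past the pin's 9 N, so the wheel is on the rim. I'm relieving the sideways load a little, then holding.

step_arm --motion '[{"slide": [0.5,0.8,0],"dr": [0,0,0],"jaw": 5},{"slide": [1,1.7,0],"dr": [0,0,0],"jaw": 5},{"slide": [1,1.7,0],"dr": [0,0,0],"jaw": 5},{"slide": [1,1.7,0],"dr": [0,0,0],"jaw": 5},{"slide": [1,1.7,0],"dr": [0,0,0],"jaw": 5},{"slide": [1,1.7,0],"dr": [0,0,0],"jaw": 5},{"slide": [1,1.7,0],"dr": [0,0,0],"jaw": 5},{"slide": [1,1.7,0],"dr": [0,0,0],"jaw": 5}]'

```text
clock: 15.65
position: [654.6, 171.5, 96.3]
ee_rot: [-0.501, 0.866, -0.002, 0.003]
contact_force: [-3.9, -0.7, 20.4]
gripper_width: 13.4
grasp_force: 63.2
```

Steady: 20 N down, seated, still gripping.

```bash
python3 -c "
from bench import arm
print(arm.job_done())"
```

```text
the job is handed in; nothing more can be done
None
```

I squeezed the scanner trigger fully and it sprang back, then seated the white gear home in the grey unit's coupling and handed the job in at about 16 s, still gripping and pressing with about 20 N; homing was judged from force and height, not a final picture, and I viewed 11 pictures, one over the limit of 10.

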